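# Line up the sample jars by size towards the flask

## Robot

A 7-joint arm with a two-finger parallel gripper is mounted at the origin on the work surface. World frame = base frame: x ahead of the robot, y to its left, z up, the work surface at z = 0. Lengths are in m, angles in rad, forces in N, time in s.
With the tool pointing down it reaches from about 0.425 to 0.875 m from the base axis. Payload 4.7 kg.
Tool frame: the origin (TCP) lies midway between the tips of the shut fingers; the grasp point (between the pads) lies 19 mm behind it; z points along the fingers, y is the line along which they close (so a half turn about z gives the same grasp; the last joint's range is limited). The gripper opens to 85 mm and grips with 20 to 120 N. Pads are 22 mm wide; open, the fingers measure 114 mm over their backs; the gripper's body (76 mm by 85 mm) begins 54 mm behind the grasp point. The pads swing forward as they close: fully open they stand 13 mm farther back than shut.
Start: joints at [-1.09, 0.321, -0.07, 1.45, 0.023, 1.371, -0.057], TCP at [0.293, 0.58, 0.231] pointing down, gripper open.
Joint ranges: [-2.86, 2.86], [-0.3, 2.09], [-1.38, 1.24], [0.06, 2.45], [-1.56, 4.7], [0.09, 2.05], [-2.69, 2.69]. Speed limits (rad/s): [2.57, 2.57, 3.14, 3.14, 3.14, 3.14, 3.14].

## Interface

Orientations are given as a unit quaternion [x, y, z, w].
In Python, from plant import r, eyes gives the robot as it stands. Calls block until the motion is done:
- r.movep(position, orientation): joint-space move of the TCP to a pose.
- r.servo_line(position, rotation=None, speed=0.15, contact_N=None): straight line of the TCP; rotation=None keeps the orientation; speed is the mean speed in m/s. With contact_N (N) it stops when the force on the tool has changed by that much, and returns True; else False.
- r.move_joints(angles): joint-space move.
- r.command_gripper(opening, newtons=None): finger opening in m; newtons is the grip in N (None keeps the last); returns when the fingers have stopped.
- r.dwell(seconds).
- r.inverse_kinematics(position, orientation): joint angles nearest the present ones, or None.
- r.sense(): the state.
- eyes.camera(name): name is "side" or "top"; returns the picture (384x512x3 uint8, blue, green, red); there is no depth.
- eyes.camera_params(name): a dict with "camera_matrix" (3x3 intrinsics, pixels), "R" (3x3) and "t" (3): a world point X has camera coordinates R X + t. Camera axes: x right, y down, z forward; pixel columns grow to the right and rows downward; lengths in m; the calibration is good to about 2 mm. A picture is of the moment at which its call begins. camera_params takes no time and is no camera call.
A pose or a line that the arm cannot do raises r.MotionError and nothing moves.
- r.job_done(): hands the job in; it is judged then, once.
The state is a dict: "time_s": time; "joint_positions": joint angles; "joint_velocities": joint speeds; "tau": joint torques, N m; "position": TCP position; "eef_rot": TCP orientation; "contact_force": force on the tool from outside, world axes, zero at the start; "ft_torque": the same for the moment, N m; "width": finger opening in m; "finger_force": force on a finger pad.
Only numpy, scipy, OpenCV 4.12 (cv2) and the standard library are available. Lean on these libraries where they do the work, as an engineer would, in place of code of your own. Each camera call takes 0.05 s, during which the arm holds its last target. There are 200 camera calls.

## Task

Line up the four black-lidded sample jars in order of size on the wooden board, each standing upright and centred on its own ring mark, with the largest on the mark next to the corked conical flask that stands at one end of the board and the smallest on the mark farthest from it. Set each glass jar down rather than dropping it, knock none of them over, and leave the flask where it stands.

Things in the scene. Friction and masses are not known exactly. Their poses are not given: they have to be found in the camera images.
- jar_30: the smallest of the four sample jars: upright straight-sided clear glass jar with a flat black screw lid, loose; lid 32 mm in diameter and 16 mm high, glass 29 mm in diameter, 60 mm tall overall including the lid. It starts standing upright on the mat (z = 0), between the robot and the board. Origin: centre of its underside, z axis up along the jar.
- jar_60: the second smallest of the four sample jars: upright straight-sided clear glass jar with a flat black screw lid, loose; lid 40 mm in diameter and 16 mm high, glass 37 mm in diameter, 76 mm tall overall including the lid. It starts standing upright on the mat (z = 0), between the robot and the board. Origin: centre of its underside, z axis up along the jar.
- jar_120: the second largest of the four sample jars: upright straight-sided clear glass jar with a flat black screw lid, loose; lid 48 mm in diameter and 16 mm high, glass 45 mm in diameter, 92 mm tall overall including the lid. It starts standing upright on the mat (z = 0), between the robot and the board. Origin: centre of its underside, z axis up along the jar.
- jar_200: the largest of the four sample jars: upright straight-sided clear glass jar with a flat black screw lid, loose; lid 56 mm in diameter and 16 mm high, glass 53 mm in diameter, 110 mm tall overall including the lid. It starts standing upright on the mat (z = 0), between the robot and the board. Origin: centre of its underside, z axis up along the jar.
- mark_1: one of the four round marks painted in a row on the low wooden board (fixed; board 100 mm wide, 360 mm long across the robot's front, 12 mm thick, its top at z = 0.012 m): a black ring 62 mm across with a black dot in the middle; the end on the robot's left (+y). The marks are flat (nothing stands proud) and about 74 to 94 mm apart. Origin: the mark's centre on the board's top; its y axis runs along the row towards mark_1, x across the row, z up.
- mark_2: one of the four round marks painted in a row on the low wooden board (fixed; board 100 mm wide, 360 mm long across the robot's front, 12 mm thick, its top at z = 0.012 m): a black ring 62 mm across with a black dot in the middle; second from the robot's left. The marks are flat (nothing stands proud) and about 74 to 94 mm apart. Origin: the mark's centre on the board's top; its y axis runs along the row towards mark_1, x across the row, z up.
- mark_3: one of the four round marks painted in a row on the low wooden board (fixed; board 100 mm wide, 360 mm long across the robot's front, 12 mm thick, its top at z = 0.012 m): a black ring 62 mm across with a black dot in the middle; third from the robot's left. The marks are flat (nothing stands proud) and about 74 to 94 mm apart. Origin: the mark's centre on the board's top; its y axis runs along the row towards mark_1, x across the row, z up.
- mark_4: one of the four round marks painted in a row on the low wooden board (fixed; board 100 mm wide, 360 mm long across the robot's front, 12 mm thick, its top at z = 0.012 m): a black ring 62 mm across with a black dot in the middle; the end on the robot's right (-y). The marks are flat (nothing stands proud) and about 74 to 94 mm apart. Origin: the mark's centre on the board's top; its y axis runs along the row towards mark_1, x across the row, z up.
- flask: conical glass flask with a pale cork stopper, base 104 mm and neck 42 mm in diameter, 178 mm tall with stopper, loose. Stands on the mat beyond one end of the board, left or right, about 0.13 m from the nearest mark (a low white tub, 96 mm across, 69 mm tall, is at the other end; a larger open flask far off does not count). Do not move it. Origin: centre of its underside, z up.
Not all that is in view belongs to the job. What is shaped like the jar_120 but purple is not meant.

How it is judged:
By the outcome, as a careful person would: the job done as asked, in the order asked, and still so for the second after the job is handed in, with the robot touching nothing.
It also fails if it takes over 102 s, if anything falls off the work surface, if the arm or the gripper's body presses on something with over 40 N, if the wrist force passes 120 N, or if a joint passes its speed limit or range.

## Working session

There is one attempt and no reset: what is moved stays moved. The work goes in short steps, each a Python script; the robot and the scene stay as the last script left them, time stands still between calls to the robot, and variables do not carry over. Pictures are saved under pics/ and viewed, at most 14 in all, crops included, and the job is handed in when it is done.

```bash
ls; mkdir -p pics; python3 - <<'E'
from plant import r, eyes
import cv2
for n in ("side","top"):
    cv2.imwrite(f"pics/{n}0.png",cv2.resize(eyes.camera(n),(800,600),interpolation=cv2.INTER_CUBIC))
    p=eyes.camera_params(n); print(n,p, (-p["R"].T@p["t"]))
s=r.sense(); print(s["time_s"],s["position"],s["eef_rot"],s["width"])
E
```

```text
pics
side {'camera_matrix': array([[373.37772769,   0.        , 255.15029433],
       [  0.        , 373.37772769, 189.45298564],
       [  0.        ,   0.        ,   1.        ]]), 'R': array([[ 0.99948118, -0.02620539, -0.01872566],
       [-0.03069651, -0.59900236, -0.80015867],
       [ 0.00975175,  0.80031835, -0.59949599]]), 't': array([-0.51390568,  0.05919083,  0.93996117])} [ 0.50628974 -0.73027982  0.60124179]
top {'camera_matrix': array([[389.318326  ,   0.        , 258.29990502],
       [  0.        , 389.318326  , 188.60660133],
       [  0.        ,   0.        ,   1.        ]]), 'R': array([[ 0.03829458, -0.99926368, -0.00237   ],
       [-0.97436262, -0.03681389, -0.22195096],
       [ 0.22170029,  0.01080876, -0.97505495]]), 't': array([-0.00381363,  0.5359008 ,  0.85967985])} [0.33171648 0.0066257  0.95716976]
0.1 [0.29234742 0.57999224 0.23034451] [ 2.31280309e-01  9.72886774e-01 -8.49277534e-04 -1.50550374e-04] 0.08529094884264699
```

View pics/top0.png

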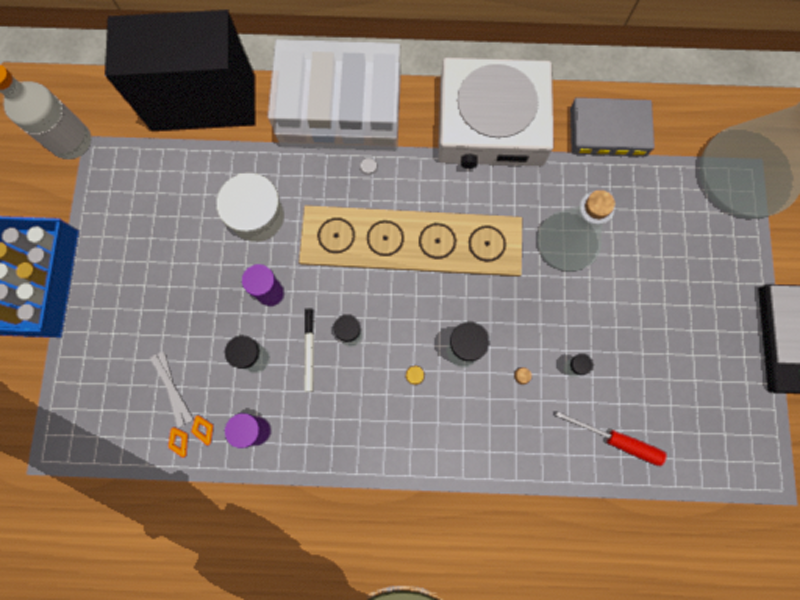

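View pics/side0.png

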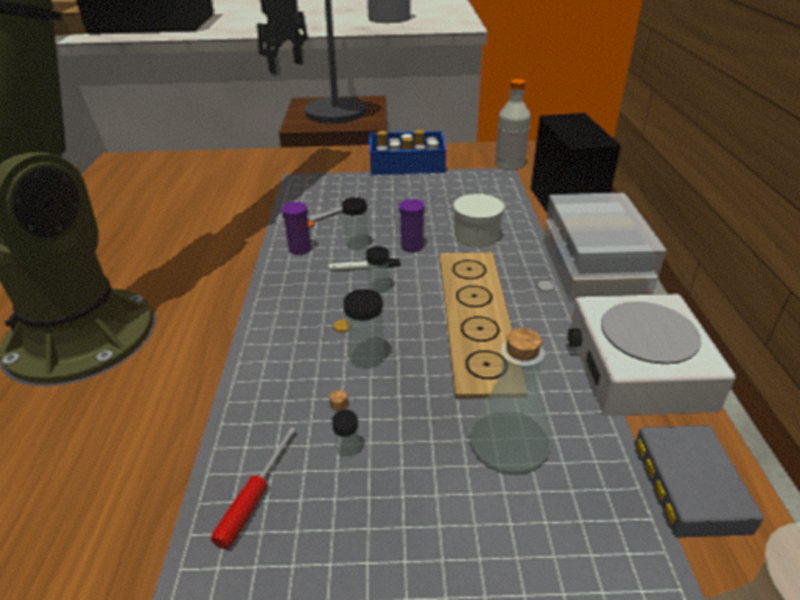

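```bash
python3 - <<'E'
from plant import r, eyes
import cv2
a=eyes.camera("top");b=eyes.camera("side");cv2.imwrite("pics/rawtop.png",a);cv2.imwrite("pics/rawside.png",b)
cv2.imwrite("pics/t1.png",cv2.resize(a[125:255,138:398],None,fx=3,fy=3,interpolation=cv2.INTER_CUBIC))
cv2.imwrite("pics/s1.png",cv2.resize(b[120:300,195:355],None,fx=3.3,fy=3.3,interpolation=cv2.INTER_CUBIC))
E
```

```text
(no output)
```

View pics/t1.png

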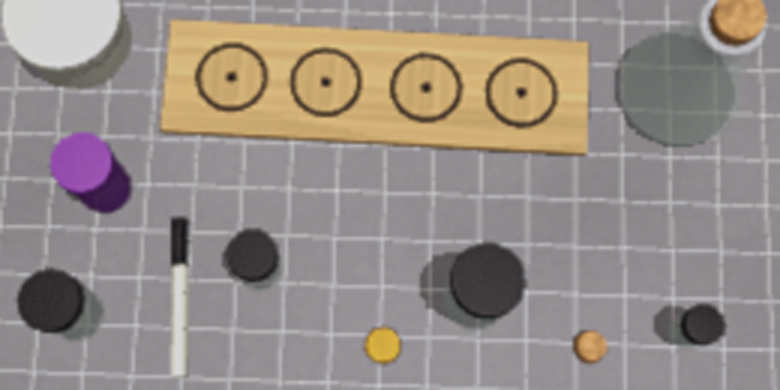

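View pics/s1.png

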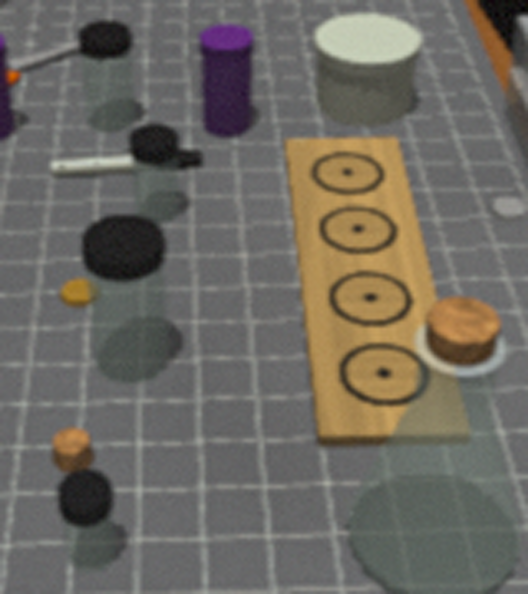

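```bash
cat > vis.py <<'E'
import cv2, numpy as np
from plant import eyes
P={n:eyes.camera_params(n) for n in ("top","side")}
M={n:p["camera_matrix"]@np.c_[p["R"],p["t"]] for n,p in P.items()}
def tri(a,b):
    X=cv2.triangulatePoints(M["top"],M["side"],np.float64(a).reshape(2,1),np.float64(b).reshape(2,1)).ravel()
    X=X[:3]/X[3]; q=M["top"]@np.r_[X,1]; return X,np.linalg.norm(q[:2]/q[2]-a)
def plane(n,uv,z):
    p=P[n]; d=p["R"].T@np.linalg.solve(p["camera_matrix"],[*uv,1]); c=-p["R"].T@p["t"]
    return (c+d*(z-c[2])/d[2])[:2]
def blob(img,uv,R=14,thr=62):
    "centroid of the dark blob nearest uv"
    u,v=np.round(uv).astype(int); c=img[v-R:v+R+1,u-R:u+R+1].max(2)
    c=cv2.resize(c,None,fx=4,fy=4,interpolation=cv2.INTER_CUBIC)
    n,l,s,cen=cv2.connectedComponentsWithStats((c<thr).astype(np.uint8))
    k=min(range(1,n),key=lambda i:np.hypot(*(cen[i]-c.shape[0]/2)) if s[i,4]>12 else 1e9)
    return (cen[k]+.5)/4-.5+[u-R,v-R], s[k,4]/16, s[k,2:4]/4
E
python3 - <<'E'
from vis import *
t=cv2.imread("pics/rawtop.png");s=cv2.imread("pics/rawside.png")
T=lambda p:(np.array(p)+.5)/3-.5+[138,125]
S=lambda p:(np.array(p)+.5)/3.3-.5+[195,120]
J={"30":((702,324),(86,497)),"60":((251,256),(155,144)),"120":((51,300),(105,40)),"200":((486,281),(123,246))}
for k,(a,b) in J.items():
    A=blob(t,T(a),16);B=blob(s,S(b),16)
    X,e=tri(A[0],B[0]); print(k,X.round(4),e.round(2),A[1:],B[1:],(A[0]-T(a)).round(1),(B[0]-S(b)).round(1))
    h={"30":52,"60":68,"120":84,"200":102}[k]/1e3
    print("  planes",plane("top",A[0],h).round(4),plane("side",B[0],h).round(4))
for k,(a,b) in {1:((231,77),(347,172)),2:((325,82),(357,229)),3:((426,88),(370,297)),4:((521,92),(383,373))}.items():
    A=blob(t,T(a),6,110);B=blob(s,S(b),4,110)
    X,e=tri(A[0],B[0]); print(k,X.round(4),e.round(2),A[1],B[1],(A[0]-T(a)).round(1),(B[0]-S(b)).round(1),plane("top",A[0],.012).round(4),plane("side",B[0],.012).round(4))
print("flask base",plane("top",T((675,89)),0))
E
```

```text
30 [ 0.4422 -0.2502  0.0508] 0.05 (np.float64(131.75), array([14.25, 12.75])) (np.float64(230.4375), array([16.25, 17.75])) [-0.3  0.2] [-0.3  0.2]
  planes [ 0.4422 -0.2499] [ 0.4422 -0.2513]
60 [0.4838 0.1008 0.0615] 1.27 (np.float64(208.125), array([17.  , 16.75])) (np.float64(193.0625), array([21.75, 13.5 ])) [0.2 0.1] [1.8 1.2]
  planes [0.4798 0.0996] [0.4871 0.092 ]
120 [0.4376 0.2466 0.0832] 0.15 (np.float64(346.875), array([22. , 20.5])) (np.float64(151.9375), array([16. , 11.5])) [0.  0.4] [-0.1  0. ]
  planes [0.4371 0.2463] [0.438  0.2453]
200 [ 0.4652 -0.0785  0.1012] 0.91 (np.float64(296.875), array([24.25, 24.5 ])) (np.float64(411.5625), array([25., 20.])) [ 0.1 -2.2] [0.1 0.5]
  planes [ 0.4671 -0.0781] [ 0.4632 -0.0803]
1 [0.6426 0.1319 0.0127] 0.05 6.25 3.625 [ 0.  -0.1] [-0.  -0.1] [0.6427 0.132 ] [0.643 0.133]
2 [0.6412 0.0518 0.0125] 0.09 5.625 5.0625 [ 0.1 -0.1] [ 0.2 -0.2] [0.6411 0.0518] [0.6416 0.0526]
3 [ 0.6395 -0.0334  0.0127] 0.1 6.5 7.1875 [-0.1 -0.3] [0. 0.] [ 0.6395 -0.0335] [ 0.6399 -0.0325]
4 [ 0.6379 -0.1141  0.0127] 0.02 6.1875 9.0625 [0. 0.] [ 0.1 -0.1] [ 0.6382 -0.1142] [ 0.638  -0.1133]
flask base [ 0.64979823 -0.24747336]
```

```bash
cat > act.py <<'E'
import numpy as np
from plant import r
Q=[.70710678,.70710678,0,0]; Q2=[.70710678,-.70710678,0,0]
H={"30":.060,"60":.076,"120":.092,"200":.110}; D={"30":.032,"60":.040,"120":.048,"200":.056}
def pick(k,xy,q):
    z=H[k]-.027-.013*(D[k]/.085)**2; w=D[k]
    r.command_gripper(min(.085,w+.024))
    r.movep([*xy,z+.12],q); r.servo_line([*xy,z],speed=.15)
    f0=np.array(r.sense()["contact_force"])
    r.command_gripper(w-.012,40); s=r.sense(); print("grip",k,s["width"],s["finger_force"],s["position"],s["contact_force"]-f0)
    r.servo_line([*xy,z+.13],speed=.15); s=r.sense(); print("lifted",s["width"],s["finger_force"],s["contact_force"]-f0,s["time_s"])
    return z
def place(k,xy,z,q,board):
    r.movep([*xy,z+.13],q); r.servo_line([*xy,z+board+.012],speed=.12)
    c=r.servo_line([*xy,z+board-.004],speed=.02,contact_N=3); s=r.sense(); print("touch",c,s["position"],s["contact_force"])
    r.command_gripper(min(.085,D[k]+.024)); p=s["position"]
    r.servo_line([p[0],p[1],z+.14],speed=.15); print("t",r.sense()["time_s"])
E
python3 - <<'E'
from vis import *; from act import *
T=lambda p:(np.array(p)+.5)/3-.5+[138,125]
S=lambda p:(np.array(p)+.5)/3.3-.5+[195,120]
for k,a,b in (("60",(251,256),(154.5,145)),("200",(486,281),(123,247))):
    X,e=tri(T(a),S(b)); print(k,X.round(4),e, plane("top",T(a),H[k]-.008),plane("side",S(b),H[k]-.008))
for q in (Q,Q2):
    print([np.round(r.inverse_kinematics([*p],q),2) if r.inverse_kinematics([*p],q) is not None else None for p in ((.465,-.0785,.078),(.465,-.0785,.21),(.638,-.114,.22),(.437,.246,.2),(.4422,-.25,.03))])
E
```

```text
60 [0.4811 0.1004 0.0654] 0.3222446755183982 [0.47992732 0.1000157 ] [0.48200856 0.09675432]
200 [ 0.4626 -0.0781  0.1007] 0.11142592709369947 [ 0.46217488 -0.07798884] [ 0.46298655 -0.07965875]
[array([-0.53,  0.08,  0.67,  2.08, -0.06,  1.  ,  0.17]), array([-0.18, -0.06,  0.28,  1.91,  0.02,  1.28,  0.1 ]), array([-0.36,  0.37,  0.65,  1.49, -0.22,  1.36,  0.3 ]), array([-0.81,  0.02,  0.25,  1.86, -0.  ,  1.26, -0.56]), array([-0.36,  0.32,  0.93,  2.04, -0.32,  0.93,  0.74])]
[None, None, array([-0.63,  0.49,  1.07,  1.5 , -0.43,  1.4 , -2.69]), array([-0.58,  0.03,  0.01,  1.86, -0.  ,  1.26,  2.58]), array([-0.47,  0.38,  1.07,  2.04, -0.42,  0.95, -2.32])]
```

```bash
python3 - <<'E'
from act import *; import cv2; from plant import eyes
z=pick("200",(.4627,-.0783),Q)
place("200",(.638,-.1140),z,Q,.012)
a=eyes.camera("top");b=eyes.camera("side");cv2.imwrite("pics/rt2.png",a);cv2.imwrite("pics/rs2.png",b)
cv2.imwrite("pics/c2.png",np.hstack([cv2.resize(a[100:200,270:400],None,fx=3,fy=3,interpolation=cv2.INTER_CUBIC),cv2.resize(b[150:250,250:380],None,fx=3,fy=3,interpolation=cv2.INTER_CUBIC)]))
E
```

```text
grip 200 0.05514456566117258 41.748109459877014 [ 0.46351447 -0.07830423  0.07851221] [-2.24485604  0.54050253  6.72423004]
lifted 0.0550999389639622 42.726765275001526 [-0.32049995 -0.25965921 -2.70906053] 5.1667
touch True [ 0.63797549 -0.11403568  0.09068956] [-0.76018348  0.37357932  3.88380512]
t 8.8917
```

View pics/c2.png

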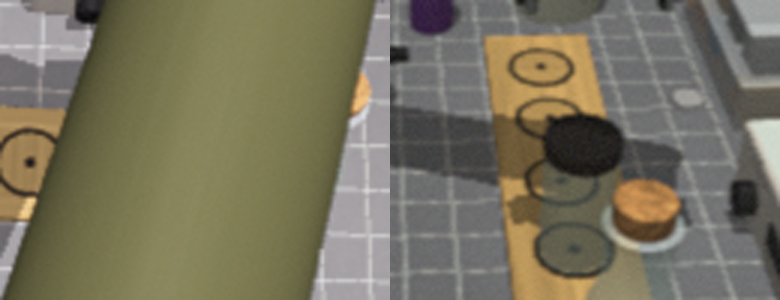

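```bash
python3 - <<'E'
from act import *; import cv2; from plant import eyes
for k,a,b in (("120",(.4374,.2462),(.6395,-.0333)),("60",(.4806,.0999),(.6411,.0519)),("30",(.4422,-.2501),(.6427,.1321))):
    z=pick(k,a,Q)
    w=r.sense()["width"]
    if abs(w-D[k])>.003: print("bad grip"); break
    place(k,b,z,Q,.012)
r.movep([.45,.35,.3],Q)
a=eyes.camera("top");b=eyes.camera("side");cv2.imwrite("pics/rt3.png",a);cv2.imwrite("pics/rs3.png",b)
cv2.imwrite("pics/t3.png",cv2.resize(a[115:195,170:370],None,fx=4,fy=4,interpolation=cv2.INTER_CUBIC))
cv2.imwrite("pics/s3.png",cv2.resize(b[110:310,195:355],None,fx=3,fy=3,interpolation=cv2.INTER_CUBIC))
E
```

```text
grip 120 0.04666396332337856 40.76837182044983 [0.43817098 0.24675161 0.06201402] [-0.37781978 -0.94980382  6.19922096]
lifted 0.04699314920481538 41.27099633216858 [-0.03221741 -0.20062641 -2.92902924] 13.0833
touch True [ 0.63954148 -0.03331569  0.07409041] [-2.58520437e-01  1.55413610e-03  4.17590237e+00]
t 17.3583
grip 60 0.03896117531277441 39.8986279964447 [0.48152244 0.10025756 0.04720527] [-1.4618503  -0.56054788  5.68955594]
lifted 0.038840969196438486 40.28726935386658 [ 0.75308873  0.85362373 -2.30973557] 20.7667
touch True [0.64106489 0.05189332 0.05929635] [-1.72791771 -0.39112596  4.68474842]
t 24.45
grip 30 0.03045669681850551 39.40404653549194 [ 0.44299836 -0.25037274  0.03214583] [-0.34145276  0.87103638  6.12278178]
lifted 0.030663714674936487 39.54028308391571 [-0.42721778  0.38871829  0.26936136] 28.3667
touch True [0.64266711 0.13217525 0.04426268] [-0.1123365  -0.07203857  4.49930834]
t 32.9333
```

View pics/t3.png

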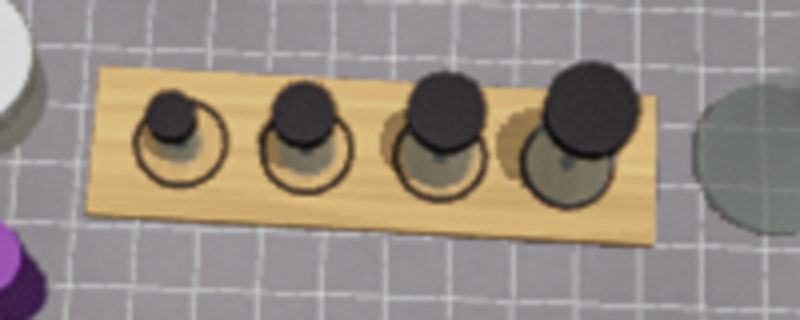

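View pics/s3.png

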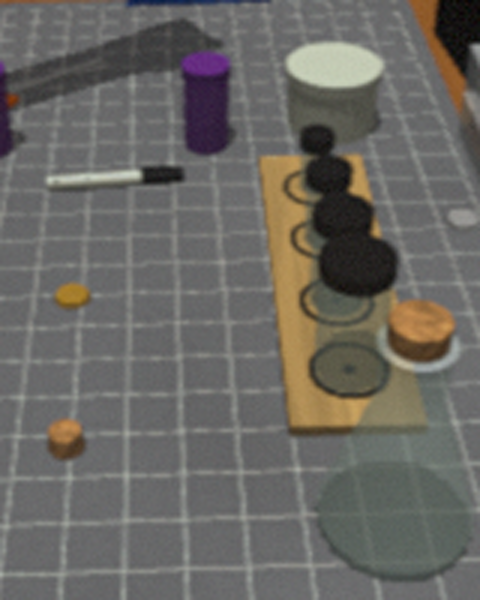

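```bash
python3 - <<'E'
from vis import *; from act import H
T=lambda p:(np.array(p)+.5)/4-.5+[170,115]
S=lambda p:(np.array(p)+.5)/3-.5+[195,110]
t=cv2.imread("pics/rt3.png")
m={"30":(.6427,.1321),"60":(.6411,.0519),"120":(.6395,-.0333),"200":(.638,-.114)}
for k,a,b in (("30",(171,117),(318,139)),("60",(303,114),(328,174)),("120",(446,112),(343,217)),("200",(591,109),(357,263))):
    h=H[k]+.004; B=blob(t,T(a),15)[0]
    print(k,*[((p-m[k])*1e3).round(1) for p in (plane("top",T(a),h),plane("top",B,h),plane("side",S(b),h))])
E
```

```text
30 [-1.3 -0.4] [-2.7 -0.4] [-0.3 -0.1]
60 [-0.4 -0.6] [-2.8 -0.2] [-1.2 -1.3]
120 [-0.1  0.5] [-2.4  1.8] [-0.  -0.2]
200 [-0.2 -0.6] [-1.9  0.2] [-1.3  0.2]
```

```bash
python3 -c "
from plant import r
print(r.job_done())"
```

```text
the job is handed in; nothing more can be done
None
```

I handed the job in: all four jars stand upright within about 1–2 mm of their mark centres by the camera check, running from jar_200 on mark_4 beside the flask to jar_30 on mark_1. The flask was not moved, and the robot clock read about 33 s after the last jar was released.

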